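# Start the lens tester from its switch box and keys

### The job

Start the lens tester: push down the raised end of the rocker on the loose grey switch box until the rocker has gone fully over, then push the round key on the control unit fully down so that it stays down, and after that press the long bar key fully down for a moment and let it come back up. Do it all by pressing with the fingers and in that order, pressing no key before its turn and never the square key. Do not pick up or shove the switch box, and leave the lens, cup, bin, bottles and brush as they are.

Things in the scene. Friction and masses are not known exactly. Their poses are not given: they have to be found in the camera images.
- unit: flat aluminium control unit of the lens tester, fixed to the table, 200 (x) x 300 (y) x 40 mm tall; origin at the centre of its underside, z up, front edge towards -x. Three black key modules 70 x 75 x 12 mm sit on it in a row along its y axis, 90 mm apart, centred 30 mm behind (+x of) its centre; which key sits in which place varies. The ledge in front of them carries a lens and a cup
- round_key (a joint): round white lock-down key, travel in m: 0 = fully up, 0.008 = pushed fully down. It yields to about 3 N, has no spring and stays where it is pushed
- round_key_top (a point): centre of the top face of the round key (30 mm diameter), moving with it; the key stands 14 mm proud of its module when up (about 66 mm above the table), 6 mm when down; z up, same axes as the unit
- bar_key (a joint): long bar-shaped white key, travel in m: 0 = fully up, 0.008 = pushed fully down. A spring returns it: about 1.5 N to start it, 5 N fully down
- bar_key_top (a point): centre of the top face of the bar key (20 mm along x, 60 mm along y), moving with it; the key stands 14 mm proud of its module when up (about 66 mm above the table), 6 mm when down; z up, same axes as the unit
- square_key (a joint): square white key, not part of the job, spring-returned like the bar key; travel in m: 0 = fully up, 0.008 = pushed fully down
- square_key_top (a point): centre of the top face of the square key (28 x 28 mm), moving with it; the key stands 14 mm proud of its module when up (about 66 mm above the table), 6 mm when down; z up, same axes as the unit
- switch_box: loose grey switch box on rubber feet, 110 (x) x 70 (y) x 40 mm tall, about 0.7 kg, standing to the left or right of the control unit; origin at the centre of its underside, z up. On top, a black V-shaped rocker 68 mm long (x) and 30 mm wide between two low cheeks (top at 53 mm); its pivot runs along the box's y axis, 51 mm above the table, over the box's centre
- rocker (a joint): rocker angle in rad: near 0 = off (the +x end of the rocker stands up, the other end lies flat), 0.4 = on (the +x end pushed down until it lies flat). Stiff: stays where it is left; yields to about 2 to 3 N on the raised end
- rocker_on_end (a point): point on the top face of the raised (+x) half of the rocker, 24 mm from the pivot and 10 mm short of its outer end; about 68 mm above the table when off, 59 mm when on. It moves and tilts with the rocker; read the box's yaw from the box
- lens: round glass lens blank, 60 mm across, 9 mm thick, lying on the front ledge of the control unit; a bystander; origin at the centre of its underside, z up
- cup: small white plastic measuring cup, 40 mm across, 34 mm tall, standing on the front ledge of the control unit; a bystander; origin at the centre of its underside, z up
- bin: open blue plastic parts bin, 110 x 75 mm, 60 mm tall, at one side of the control unit; a bystander; origin at the centre of its underside, z up
- dropper: white plastic dropper bottle, 44 mm across, 100 mm tall; a bystander; origin at the centre of its underside, z up
- jar: glass jar with a steel cap, 52 mm across, 60 mm tall; a bystander; origin at the centre of its underside, z up
- brush: lens brush lying flat, 170 mm long; origin at its middle, x along its length; a bystander
- vial: amber glass vial with a white cap, 28 mm across, 55 mm tall; a bystander; origin at the centre of its underside, z up
- round_key_module: black base of the round key together with the key, fixed on the unit; origin at the centre of its underside, 40 mm above the table, right below the key; axes as the unit
- bar_key_module: black base of the bar key together with the key, fixed on the unit; origin at the centre of its underside, 40 mm above the table, right below the key; axes as the unit
Things that resemble listed ones, but are neither listed nor needed, are in the scene too. What is shaped like the switch_box but green is not meant.

How it is judged:
By the outcome, as a careful person would: the job done as asked, in the order asked, and still so for the second after the job is handed in, with the robot touching nothing.
It also fails if it takes over 58 s, if anything falls off the work surface, if the arm or the gripper's body presses on something with over 40 N, if the wrist force passes 120 N, or if a joint passes its speed limit or range.

### The arm

A 6-joint arm with a two-finger parallel gripper is mounted at the origin on the work surface. World frame = base frame: x ahead of the robot, y to its left, z up, the work surface at z = 0. Lengths are in m, angles in degrees, forces in N, time in s.
With the tool pointing down it reaches from about 0.3 to 0.75 m from the base axis. Payload 8.5 kg.
Tool frame: the origin (TCP) lies midway between the tips of the shut fingers; the grasp point (between the pads) lies 19 mm behind it; z points along the fingers, y is the line along which they close (so a half turn about z gives the same grasp; the last joint's range is limited). The gripper opens to 85 mm and grips with 20 to 120 N. Pads are 22 mm wide; open, the fingers measure 114 mm over their backs; the gripper's body (76 mm by 85 mm) begins 54 mm behind the grasp point. The pads swing forward as they close: fully open they stand 13 mm farther back than shut.
Start: joints at [61.576, 21.807, 74.336, -0, 83.858, -12.336], TCP at [0.152, 0.528, 0.231] pointing down, gripper open.
Joint ranges: [-178.18, 178.18], [-50.72, 133.34], [12.68, 142.11], [-81.47, 261.47], [9.98, 163.14], [-165.26, 165.26]. Speed limits (degrees/s): [136.94, 136.94, 180, 180, 180, 180].

### API

Orientations are given as a 3x3 rotation matrix whose columns are the frame's x, y, z axes.
In Python, from rig import observe, optics, order, spotter gives the robot as it stands.
- The arm moves only by the tool move_arm, never from a script. Its argument "series" is text: rows parted by semicolons, each of 5 numbers parted by spaces: the shift along the tool's x, y, z in cm, then the turn about the tool's z in degrees, then the opening, from -1 (shut) to 1 (fully open). A call has 1 to 8 rows; each row is the pose to reach, as a shift and turn from the pose commanded when the call began, along the tool's axes at that moment; what a row does not reach only later rows make up. A row lasts 1/8 s, in which the tool goes at most 62.5 mm and 10.7 degrees, less where a joint would pass 70% of its speed; a pose out of reach is approached as far as the arm can. A call with a gripper value outside its range is refused whole. The fingers move at their own pace and stop on an object; "force" is the grip in N (left out, the last holds). Time passes only in rows, so rows that repeat a pose let the fingers close. It gives the time, the measured TCP pose, the force, the opening and the grip force at its end, in the units of the state.
- observe(): the state, without advancing time (a new reading comes with each control period).
- optics.get_image(name): name is "side" or "top" or "wrist"; returns a dict with "pixels" (480x640x3 uint8, blue, green, red), "camera_matrix" (3x3 intrinsics, pixels), "rvec" (rotation vector, rad) and "tvec" (3), from world to camera coordinates, as OpenCV has them. Camera axes: x right, y down, z forward; pixel columns grow to the right and rows downward; lengths in m; the calibration is good to about 2 mm. A picture is of the moment at which its call begins. There is no depth.
- order.close_job(): hands the job in; it is judged then, once.
Trained networks look in the newest picture that a camera, given by its name, has taken for a name from the list of things; names that differ only in an ending like _2 or _b are one class to them, and where a whole thing is asked for, a point or a joint stands for the part that bears it (a point fixed in the world has none). Each returns a list of dicts, best first, with "score" (0 to 1); they miss things now and then, are a little off and sometimes report something else, mostly with a low value. They report only what shows in the picture. A call takes as long as a camera call. They do not tell look-alikes from the thing itself.
- spotter.find_in(thing, camera): "point" ([x, y, z] in m, in world coordinates, good to about 4 mm: the middle of the surface that is visible of it).
- spotter.cut_out(thing, camera): "pixels" (480x640 bool, what is visible of it).
- spotter.mark_of(thing, camera): "point" ([x, y, z] in m, in world coordinates, good to about 4 mm: a listed point, or the origin of a listed thing).
The state is a dict: "time_s": time; "q": joint angles; "qvel": joint speeds; "joint_efforts": joint torques, N m; "position": TCP position; "tool_rot": TCP orientation; "ft_force": force on the tool from outside, world axes, zero at the start; "wrist_torque": the same for the moment, N m; "grip_width": finger opening in m; "gripper_force": force on a finger pad.
Only numpy, scipy, OpenCV 4.12 (cv2) and the standard library are available. Lean on these libraries where they do the work, as an engineer would, in place of code of your own. Each camera call takes 0.05 s, during which the arm holds its last target. There are 200 camera calls.

## Working session

There is one attempt and no reset: what is moved stays moved. The work goes in short steps, Python scripts to look and compute and a tool call to move; the robot and the scene stay as the last step left them, time stands still between calls to the robot, and variables do not carry over. Pictures are saved under pics/ and viewed, at most 10 in all, crops included, and the job is handed in when it is done.

Besides the shell and the picture viewer there is one more tool, called after "Request:" as name(argument=value, ...) on one line, values as JSON. move_arm: Moves the arm, as the interface text tells. Its arguments: {"type":"object","properties":{"series":{"type":"string"},"force":{"type":"number"}},"required":["series"]}

```bash
mkdir -p pics; cat > h.py <<'E'
import numpy as np,cv2
from rig import observe,optics,order,spotter
def cam(n):
    d=optics.get_image(n); return d
def proj(d,P):
    return cv2.projectPoints(np.array(P,float).reshape(-1,3),np.array(d["rvec"],float),np.array(d["tvec"],float),np.array(d["camera_matrix"],float),None)[0].reshape(-1,2)
def ray(d,uv,z):
    K=np.array(d["camera_matrix"]);R=cv2.Rodrigues(np.array(d["rvec"],float))[0];t=np.array(d["tvec"],float).ravel()
    c=-R.T@t;v=R.T@np.linalg.inv(K)@np.array([*uv,1.]);return c+v*(z-c[2])/v[2]
E
python3 - <<'E'
from h import *
for c in ["top","side"]:
    d=cam(c);cv2.imwrite(f"pics/{c}0.png",d["pixels"])
    for t in ["unit","round_key_top","bar_key_top","square_key_top","switch_box","rocker_on_end"]:
        print(c,t,[(np.round(r["point"],3).tolist(),round(r["score"],2),np.round(proj(d,r["point"])[0]).tolist()) for r in spotter.mark_of(t,c)][:3])
s=observe();print(s["time_s"],s["position"],np.round(s["tool_rot"],3).tolist(),s["grip_width"])
E
```

```text
top unit [([0.501, 0.008, 0.001], 0.56, [360.0, 224.0])]
top round_key_top [([0.535, 0.014, 0.068], 0.64, [359.0, 208.0])]
top bar_key_top [([0.549, -0.075, 0.068], 0.67, [395.0, 201.0])]
top square_key_top [([0.514, 0.106, 0.068], 0.49, [322.0, 217.0])]
top switch_box [([0.186, 0.315, 0.002], 0.98, [244.0, 348.0]), ([0.51, 0.327, 0.002], 0.9, [239.0, 223.0]), ([0.504, 0.494, -0.0], 0.72, [176.0, 226.0])]
top rocker_on_end [([0.688, 0.518, 0.064], 0.81, [157.0, 151.0]), ([0.529, 0.334, 0.067], 0.78, [230.0, 213.0]), ([0.181, 0.336, 0.067], 0.7, [230.0, 355.0])]
side unit [([0.501, 0.011, -0.002], 0.73, [344.0, 280.0])]
side round_key_top [([0.515, 0.105, 0.064], 0.74, [328.0, 237.0]), ([0.534, 0.019, 0.065], 0.6, [354.0, 253.0])]
side bar_key_top [([0.551, -0.071, 0.064], 0.74, [382.0, 273.0]), ([0.735, -0.311, -0.002], 0.49, [509.0, 325.0]), ([0.501, 0.01, -0.003], 0.3, [344.0, 281.0])]
side square_key_top []
side switch_box [([0.509, 0.328, -0.003], 0.81, [282.0, 212.0]), ([0.506, 0.492, -0.004], 0.79, [253.0, 183.0]), ([0.67, 0.517, 0.0], 0.74, [296.0, 162.0])]
side rocker_on_end [([0.686, 0.525, 0.071], 0.7, [299.0, 139.0]), ([0.527, 0.333, 0.068], 0.59, [286.0, 188.0]), ([0.512, 0.479, 0.068], 0.53, [256.0, 164.0])]
0.7 [0.15240057 0.52843345 0.23130953] [[-0.961, 0.277, -0.0], [0.277, 0.961, -0.0], [0.0, -0.0, -1.0]] 0.08540620449088394
```

View pics/top0.png

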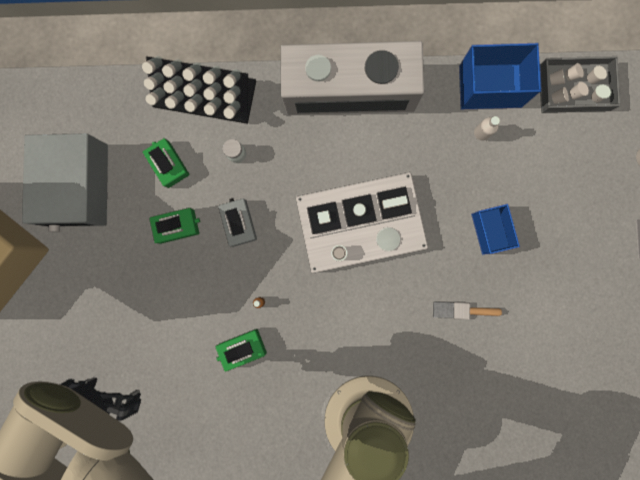

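View pics/side0.png

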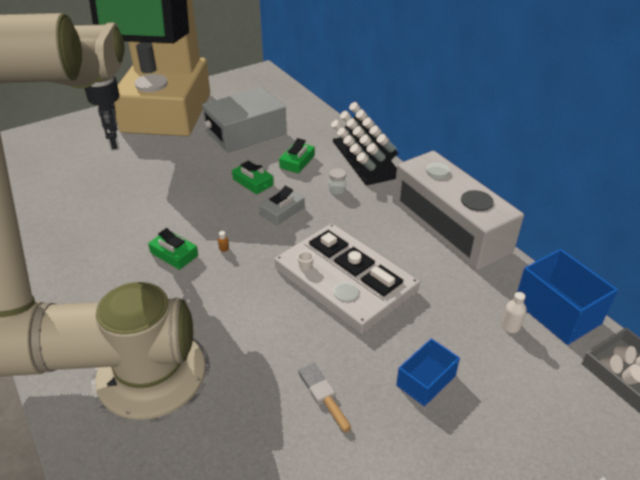

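Switch-box candidates in the top picture: green at (174,225), (166,162) and (240,349), and grey at (236,222). The grey one, at (282,205) in the side picture, fits because the green ones are excluded. The round key is in the middle at (359,209), the bar key at (395,201) and the square key at (323,217). I'll confirm with an enlarged crop.

```bash
python3 - <<'E'
from h import *
d=cam("top");e=cam("side")
a=cv2.resize(d["pixels"][190:255,205:270],(390,390),interpolation=cv2.INTER_CUBIC)
b=cv2.resize(e["pixels"][175:240,250:315],(390,390),interpolation=cv2.INTER_CUBIC)
cv2.imwrite("pics/crop1.png",np.hstack([a,b]))
for r in spotter.cut_out("switch_box","top"):
    m=r["pixels"].astype(np.uint8);p=np.argwhere(m).mean(0)[::-1]
    if abs(p[0]-236)<12 and abs(p[1]-222)<15:
        box=cv2.boxPoints(cv2.minAreaRect(cv2.findNonZero(m)));print(p,m.sum(),box.tolist(),[ray(d,x,.04)[:2].round(3).tolist() for x in box])
for t in ["round_key_top","bar_key_top","square_key_top"]:
  for c,q in (("top",d),("side",e)):
    for r in spotter.cut_out(t,c)[:2]:
      m=r["pixels"];p=np.argwhere(m).mean(0)[::-1]; print(t,c,r["score"],m.sum(),p.round(1))
# white key blobs in top
hsv=d["pixels"].min(2);m=(hsv>200).astype(np.uint8)
n,l,s,c=cv2.connectedComponentsWithStats(m)
for i in range(1,n):
  if 310<c[i][0]<412 and 190<c[i][1]<228: print("blob",s[i][4],c[i].round(1),ray(d,c[i],.066).round(4))
for r in [*spotter.mark_of("unit","top"),*spotter.mark_of("rocker_on_end","top"),*spotter.mark_of("switch_box","top")]: print(r["point"],r["score"])
E
```

```text
[236.96099844 221.66848674] 1282 [[216.36827087402344, 201.93930053710938], [244.7710418701172, 194.29238891601562], [256.84967041015625, 239.15585327148438], [228.44688415527344, 246.80276489257812]] [[0.561, 0.376], [0.579, 0.303], [0.464, 0.273], [0.445, 0.345]]
round_key_top top 0.6 106 [359.1 208.6]
round_key_top side 0.54 99 [353.9 257.7]
bar_key_top top 0.69 248 [394.4 201.3]
bar_key_top side 0.69 226 [381.7 276.5]
square_key_top top 0.68 122 [323.3 216.6]
square_key_top top 0.2 483 [387.7 238.2]
square_key_top side 0.7 138 [327.7 239.5]
blob 133 [395.  201.4] [ 0.5486 -0.0743  0.066 ]
blob 73 [359.  209.2] [0.5313 0.0145 0.066 ]
blob 84 [323.5 216.6] [0.5145 0.1024 0.066 ]
[0.5019, 0.0092, 0.001] 0.98
[0.5115, 0.1053, 0.0675] 0.72
[0.2766, -0.2583, 0.001] 0.54
[0.1804, 0.3332, 0.0638] 0.78
[0.6847, 0.5238, 0.0649] 0.71
[0.5306, 0.3346, 0.0676] 0.69
[0.5107, 0.4696, 0.0673] 0.59
[0.6714, 0.5146, 0.0014] 0.88
[0.5051, 0.4937, 0.0023] 0.66
[0.5106, 0.3266, -0.0005] 0.6
[0.1878, 0.3203, 0.0023] 0.57
```

View pics/crop1.png

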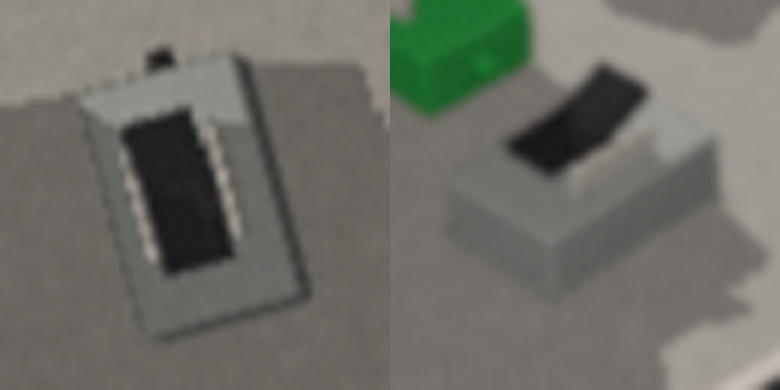

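The crop confirms the grey box, with its raised rocker half at the far (+x) end, (236,212) in the top picture. Box yaw is about 15° and the rocker point is about (0.531, 0.334). Next I'll shut the fingers and move above it.

Request:
move_arm(series="-5 -1 0 -4 -1; -10.5 -2 0 -8 -1; -16 -3 0 -12 -1; -21.5 -4 0 -16 -1; -27 -5 0 -20 -1; -32.5 -6 2 -24 -1; -38 -7 4 -28 -1; -41.9 -8.1 6 -31 -1", force=30)

```text
time_s: 2.3
position: [0.5345, 0.3331, 0.1704]
tool_rot: [[-0.966, -0.258, 0.0], [-0.258, 0.966, -0.0], [-0.0, -0.0, -1.0]]
ft_force: [0.6, 0.4, -0.4]
grip_width: -0.0
gripper_force: 0.0
```

Request:
move_arm(series="0 0 3 0 -1; 0 0 6 0 -1; 0 0 7.5 0 -1; 0 0 7.5 0 -1")

```text
time_s: 2.8
position: [0.5323, 0.3345, 0.0958]
tool_rot: [[-0.966, -0.257, -0.001], [-0.257, 0.966, -0.001], [0.001, -0.0, -1.0]]
ft_force: [0.2, 0.8, 0.2]
grip_width: -0.0001
gripper_force: 0.0
```

```bash
python3 - <<'E'
from h import *
d=cam("wrist");e=cam("side");s=observe()
print(proj(d,[s["position"],[0.532,0.334,0.068]]),proj(e,[s["position"],[0.532,0.334,0.068]]))
a=cv2.resize(e["pixels"][130:250,220:340],(480,480),interpolation=cv2.INTER_CUBIC)
b=cv2.resize(d["pixels"],(320,240));b=cv2.copyMakeBorder(b,0,240,0,0,cv2.BORDER_CONSTANT)
cv2.imwrite("pics/c2.png",np.hstack([a,b]))
E
```

```text
[[317.05900783 317.55094454]
 [315.98579265 282.8136736 ]] [[287.00779194 178.22810466]
 [287.19416608 187.40599209]]
```

View pics/c2.png

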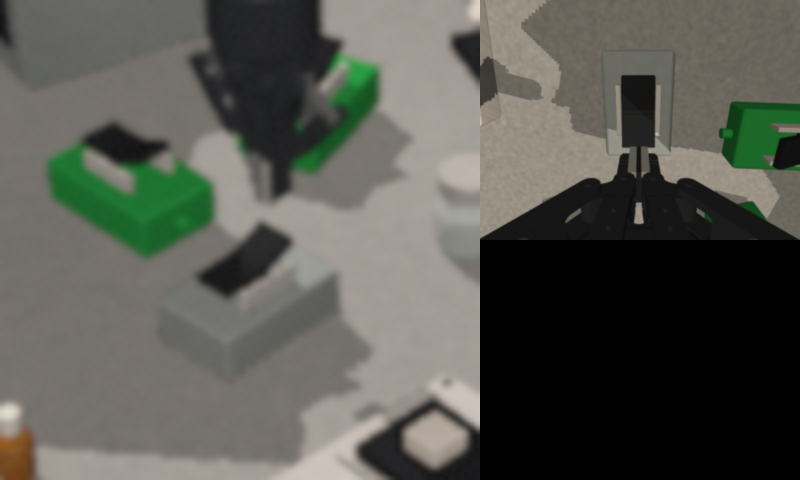

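The fingers are in line with the rocker, above its raised near end: wrist view about (318,290), side view tip at (287,178). Now I'll push down gradually.

Request:
move_arm(series="0 0 1.5 0 -1; 0 0 2.2 0 -1; 0 0 2.6 0 -1; 0 0 3 0 -1; 0 0 3.3 0 -1; 0 0 3.6 0 -1; 0 0 3.6 0 -1")

```text
time_s: 3.78
position: [0.5321, 0.3344, 0.0599]
tool_rot: [[-0.966, -0.257, -0.001], [-0.257, 0.966, -0.0], [0.001, -0.0, -1.0]]
ft_force: [0.9, 0.3, 0.2]
grip_width: 0.0002
gripper_force: 0.4
```

Request:
move_arm(series="0 0 0.1 0 -1; 0 0 0.2 0 -1; 0 0 0.2 0 -1")

```text
time_s: 4.15
position: [0.5323, 0.3344, 0.0589]
tool_rot: [[-0.966, -0.257, -0.0], [-0.257, 0.966, -0.0], [0.0, -0.0, -1.0]]
ft_force: [-0.5, -0.8, 6.8]
grip_width: 0.0002
gripper_force: 3.6
```

Request:
move_arm(series="0 0 0.1 0 -1; 0 0 0.2 0 -1; 0 0 0.2 0 -1")

```text
time_s: 4.53
position: [0.5324, 0.3345, 0.0586]
tool_rot: [[-0.966, -0.258, 0.001], [-0.258, 0.966, 0.0], [-0.001, -0.0, -1.0]]
ft_force: [-4.8, -2.4, 19.2]
grip_width: -0.0003
gripper_force: 9.7
```

Hard stop at z = 0.0586 m, which is the "on" height. I'll lift and check.

Request:
move_arm(series="0 0 -3 0 -1; 0 0 -7 0 -1; 0 0 -10 0 -1; 0 0 -10 0 -1")

```text
time_s: 5.03
position: [0.5329, 0.3347, 0.1582]
tool_rot: [[-0.966, -0.257, 0.003], [-0.257, 0.966, 0.001], [-0.003, 0.0, -1.0]]
ft_force: [0.7, 0.2, 0.6]
grip_width: 0.0
gripper_force: 0.0
```

```bash
python3 - <<'E'
from h import *
d=cam("wrist");e=cam("side");s=observe()
a=cv2.resize(e["pixels"][150:250,240:340],(480,480),interpolation=cv2.INTER_CUBIC)
b=cv2.resize(d["pixels"],(320,240));b=cv2.copyMakeBorder(b,0,240,0,0,cv2.BORDER_CONSTANT)
cv2.imwrite("pics/c3.png",np.hstack([a,b]))
for t,c in [("switch_box","side"),("rocker_on_end","side"),("rocker_on_end","wrist")]: print(t,c,[(r["point"],round(r["score"],2)) for r in spotter.mark_of(t,c)])
p=s["position"];R=s["tool_rot"];print(p)
for n,q in (("round",[.533,.015,.09]),("bar",[.549,-.074,.09])): print(n,100*np.array(R).T@(np.array(q)-p))
E
```

```text
switch_box side [([0.1843, 0.3207, 0.0019], 0.93), ([0.6681, 0.5155, 0.0029], 0.7), ([0.4586, -0.0564, 0.038], 0.67), ([0.5078, 0.4944, -0.0004], 0.66), ([0.5104, 0.3257, -0.0057], 0.6)]
rocker_on_end side [([0.5111, 0.475, 0.0683], 0.67), ([0.5329, 0.3352, 0.0608], 0.62), ([0.6838, 0.522, 0.0675], 0.6), ([0.1772, 0.3388, 0.066], 0.56)]
rocker_on_end wrist [([0.5032, 0.4724, 0.0667], 0.89), ([0.5304, 0.335, 0.0592], 0.6)]
[0.5318956  0.33426453 0.15521724]
round [  8.09531762 -30.87786627   6.54726419]
bar [  8.83966899 -39.88985417   6.5511459 ]
```

View pics/c3.png

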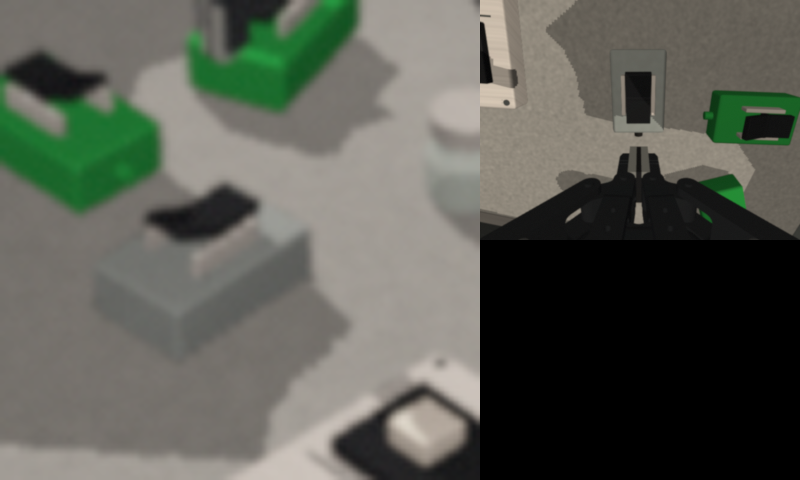

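The rocker has tipped over (side crop (205,205), on-end z about 0.060) and the box hasn't moved. Next is the round key.

Request:
move_arm(series="1.5 -5.5 0 1 -1; 3 -11 0 2 -1; 4.5 -16.5 0 3 -1; 6 -22 0 4 -1; 7 -27 0 4 -1; 8.1 -30.9 1 4 -1; 8.1 -30.9 4 4 -1; 8.1 -30.9 5.5 4 -1")

```text
time_s: 6.28
position: [0.5328, 0.0146, 0.0992]
tool_rot: [[-0.982, -0.188, -0.003], [-0.188, 0.982, 0.001], [0.003, 0.001, -1.0]]
ft_force: [-1.0, -0.7, 0.2]
grip_width: 0.0002
gripper_force: 0.0
```

```bash
python3 - <<'E'
from h import *
d=cam("wrist");s=observe();print(s["position"],s["ft_force"])
for t in ["round_key_top","bar_key_top","square_key_top"]: print(t,[(r["point"],round(r["score"],2)) for r in spotter.mark_of(t,"wrist")],proj(d,[s["position"],[.533,.015,.066]]).round().tolist())
cv2.imwrite("pics/w4.png",d["pixels"])
E
```

```text
[0.5322373  0.0149313  0.09789866] [-1.00180449 -0.74725667 -2.15884115]
round_key_top [([0.5335, 0.0144, 0.0619], 0.57)] [[318.0, 311.0], [318.0, 279.0]]
bar_key_top [([0.5507, -0.0714, 0.0631], 0.75), ([0.5277, 0.017, 0.0431], 0.19)] [[318.0, 311.0], [318.0, 279.0]]
square_key_top [([0.5129, 0.1065, 0.068], 0.61)] [[318.0, 311.0], [318.0, 279.0]]
```

View pics/w4.png

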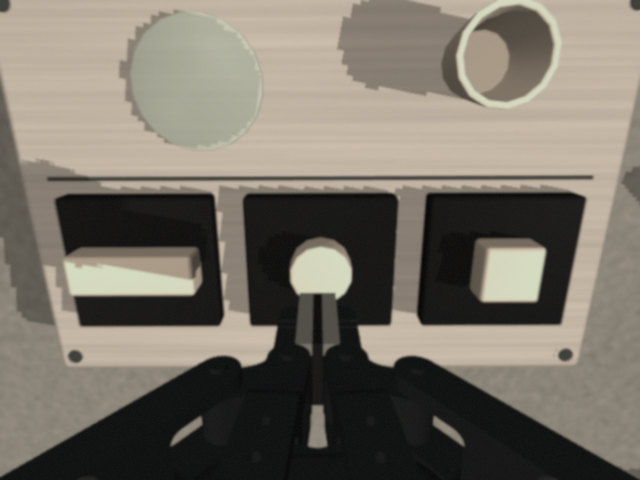

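The round key top shows at (321,274) and the fingers are aimed at (318,279), so they are centred. I'll press.

Request:
move_arm(series="0 0 2 0 -1; 0 0 2.8 0 -1; 0 0 3.2 0 -1; 0 0 3.5 0 -1; 0 0 3.8 0 -1; 0 0 4 0 -1; 0 0 4 0 -1")

```text
time_s: 7.35
position: [0.534, 0.015, 0.0614]
tool_rot: [[-0.982, -0.189, 0.001], [-0.189, 0.982, -0.0], [-0.001, -0.0, -1.0]]
ft_force: [0.6, 0.4, 0.6]
grip_width: 0.0001
gripper_force: 0.5
```

Request:
move_arm(series="0 0 0.1 0 -1; 0 0 0.2 0 -1; 0 0 0.2 0 -1")

```text
time_s: 7.72
position: [0.534, 0.015, 0.0593]
tool_rot: [[-0.982, -0.189, 0.0], [-0.189, 0.982, -0.0], [-0.0, -0.0, -1.0]]
ft_force: [1.3, -0.3, 0.9]
grip_width: -0.0001
gripper_force: 0.8
```

Request:
move_arm(series="0 0 0.1 0 -1; 0 0 0.2 0 -1; 0 0 0.3 0 -1; 0 0 0.3 0 -1")

```text
time_s: 8.22
position: [0.5341, 0.015, 0.0577]
tool_rot: [[-0.982, -0.189, 0.002], [-0.189, 0.982, -0.0], [-0.001, -0.001, -1.0]]
ft_force: [-3.2, 0.4, 17.5]
grip_width: -0.0
gripper_force: 8.3
```

Hard stop at 0.0577 m, so the key is fully down. Next I'll lift and move over to the bar key.

Request:
move_arm(series="0 0 -2 0 -1; 0 0 -4.5 0 -1; 0.1 -4 -5 0 -1; 0.2 -9 -4.5 0 -1; 0.2 -9 -4.5 0 -1")

```text
time_s: 8.85
position: [0.5487, -0.0762, 0.1005]
tool_rot: [[-0.983, -0.186, -0.001], [-0.186, 0.983, 0.0], [0.001, 0.0, -1.0]]
ft_force: [-0.4, 1.3, 0.4]
grip_width: 0.0001
gripper_force: 0.0
```

```bash
python3 - <<'E'
from h import *
d=cam("wrist");s=observe();print(s["position"],s["ft_force"])
for t in ["round_key_top","bar_key_top"]: print(t,[(r["point"],round(r["score"],2)) for r in spotter.mark_of(t,"wrist")],proj(d,[s["position"],[.549,-.0735,.066]]).round().tolist())
cv2.imwrite("pics/w5.png",d["pixels"])
E
```

```text
[ 0.54836946 -0.07460257  0.10056214] [-0.70825941 -0.41577878 -0.39042504]
round_key_top [([0.5326, 0.0201, 0.0551], 0.9)] [[321.0, 314.0], [323.0, 279.0]]
bar_key_top [([0.5456, -0.0726, 0.0642], 0.83)] [[321.0, 314.0], [323.0, 279.0]]
```

View pics/w5.png

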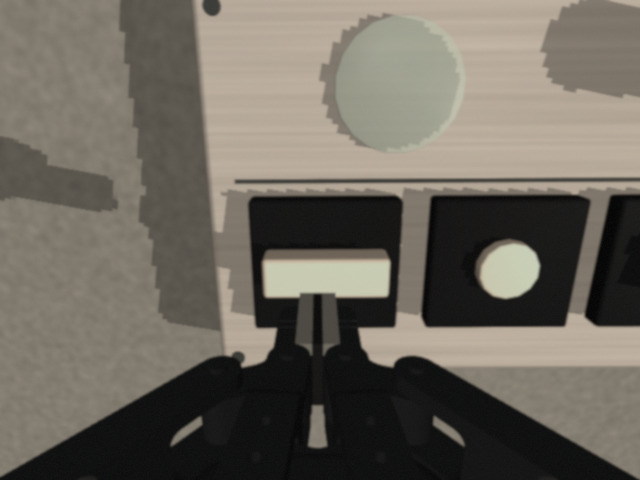

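The round key is down, low at (508,269). The bar key is at (327,278) and the fingers are aimed at (323,279). I'll press it.

Request:
move_arm(series="0 0.2 2 0 -1; 0 0.2 3 0 -1; 0 0.2 3.5 0 -1; 0 0.2 3.8 0 -1; 0 0.2 4.1 0 -1; 0 0.2 4.4 0 -1; 0 0.2 4.6 0 -1; 0 0.2 4.6 0 -1")

```text
time_s: 10.0
position: [0.5487, -0.0715, 0.0577]
tool_rot: [[-0.982, -0.19, 0.002], [-0.19, 0.982, -0.0], [-0.002, -0.001, -1.0]]
ft_force: [-7.6, 4.5, 24.2]
grip_width: -0.0001
gripper_force: 12.3
```

Hard stop at 0.0577 m with 24 N, so the bar key is fully down. I'll hold for one row, then release straight up.

Request:
move_arm(series="0 0 0 0 -1; 0 0 -2 0 -1; 0 0 -5 0 -1; 0 0 -9 0 -1; 0 0 -12 0 -1; 0 0 -12 0 -1")

```text
time_s: 10.75
position: [0.5495, -0.0723, 0.1773]
tool_rot: [[-0.982, -0.189, 0.005], [-0.189, 0.982, -0.002], [-0.004, -0.003, -1.0]]
ft_force: [-0.0, 0.0, -0.8]
grip_width: -0.0003
gripper_force: 0.0
```

```bash
python3 - <<'E'
from h import *
e=cam("side");d=cam("wrist");s=observe();print(s["time_s"],s["position"],s["ft_force"])
for c in ("side","wrist"):
  for t in ["round_key_top","bar_key_top","square_key_top","rocker_on_end"]: print(c,t,[(r["point"],round(r["score"],2)) for r in spotter.mark_of(t,c)][:4])
a=cv2.resize(e["pixels"][170:330,240:440],(800,600)[:1]+(600,),interpolation=cv2.INTER_CUBIC);cv2.imwrite("pics/s6.png",a)
E
```

```text
10.85 [ 0.54824818 -0.07181327  0.17459938] [-0.19417534 -0.12077289 -0.32000956]
side round_key_top [([0.5341, 0.0187, 0.0588], 0.54)]
side bar_key_top [([0.548, -0.0711, 0.0623], 0.5)]
side square_key_top [([0.5305, 0.3348, 0.0598], 0.57), ([0.5188, 0.1061, 0.0679], 0.54), ([0.6931, 0.3317, 0.0034], 0.42)]
side rocker_on_end [([0.5339, 0.3324, 0.0585], 0.73), ([0.6852, 0.5216, 0.0661], 0.68), ([0.1795, 0.3375, 0.0676], 0.59), ([0.5098, 0.4766, 0.0687], 0.51)]
wrist round_key_top [([0.5308, 0.0143, 0.0576], 0.94)]
wrist bar_key_top [([0.5463, -0.0736, 0.0648], 0.61)]
wrist square_key_top [([0.5148, 0.1038, 0.071], 0.85)]
wrist rocker_on_end [([0.5495, -0.0729, 0.038], 0.32)]
```

View pics/s6.png

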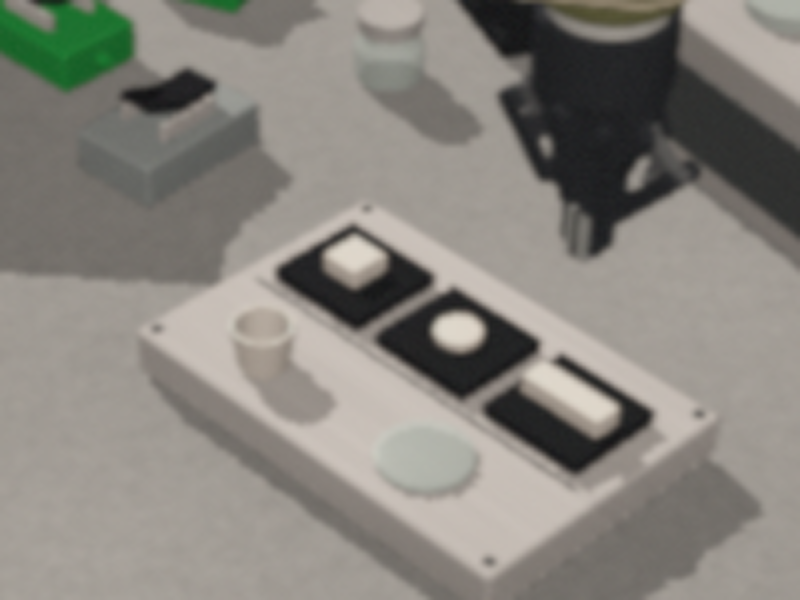

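In the crop, the round key is down at (458,331), the bar is back up at (570,397), the square key is up at (354,260), and the rocker is over at (170,92). The lens and cup are untouched.

```bash
python3 -c "
from rig import order;print(order.close_job())"
```

```text
the job is handed in; nothing more can be done
None
```

The job is handed in: the grey box's rocker is fully over, the round key is locked down, and the bar key was pressed fully and came back up, in that order; the square key wasn't pressed, and the switch box, lens and cup are still in place.

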